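# Fit the filter and hold a fan blade in the scan guard

### The arm

A 6-joint arm with a two-finger parallel gripper is mounted at the origin on a cart in front of the work surface, level with it; the furniture and walls round the work are solid. World frame = base frame: x ahead of the robot, y to its left, z up, the work surface at z = 0. Lengths are in m, angles in rad, forces in N, time in s.
With the tool pointing down it reaches from about 0.275 to 0.975 m from the base axis. Payload 8.4 kg.
Tool frame: the origin (TCP) lies midway between the tips of the shut fingers; the grasp point (between the pads) lies 19 mm behind it; z points along the fingers, y is the line along which they close (so a half turn about z gives the same grasp; the last joint's range is limited). The gripper opens to 92 mm and grips with 3 to 60 N. Pads are 20 mm wide; open, the fingers measure 128 mm over their backs; the gripper's body (75 mm by 189 mm) begins 69 mm behind the grasp point.
Start: joints at [-1.324, 0.353, 1.633, -0, 1.155, -0.002], TCP at [0.154, -0.606, 0.215] pointing down, gripper open.
Joint ranges: [-2.63, 2.63], [-0.92, 2.1], [0.06, 2.66], [-1.3, 4.44], [0, 2.69], [-3.02, 3.02]. Speed limits (rad/s): [2.22, 2.22, 2.79, 3.14, 3.14, 3.14].

### API

Orientations are given as a 3x3 rotation matrix whose columns are the frame's x, y, z axes.
In Python, from station import manip gives the robot as it stands.
- The arm moves only by the tool step_arm, never from a script. Its argument "targets" is a list of rows, each a list of 7 numbers: the shift along the tool's x, y, z in m, then the turn, a rotation vector about the tool's x, y, z in rad, then the finger opening in m, from 0 to 0.0919. A call has 1 to 10 rows; each row shifts and turns the commanded pose from where the row before left it, along the tool's axes as they then stand; what a row does not reach is not made up. A row lasts 1/12 s, in which the tool goes at most 41.7 mm and 7.16 degrees, less where a joint would pass 70% of its speed; a pose out of reach is approached as far as the arm can. A call is refused whole if a number of a shift passes 0.0417 or a number of a turn 0.125, either way. A call with a gripper value outside its range is refused whole. The fingers move at their own pace and stop on an object; "squeeze" is the grip in N (left out, the last holds). Time passes only in rows, so rows that do not move let the fingers close. It gives the time, the measured TCP pose, the force, the opening and the grip force at its end, in the units of the state.
- manip.get_state(): the state, without advancing time (a new reading comes with each control period).
- manip.read_camera(name): name is "scene" or "top" or "wrist"; returns (picture, depth): 480x640x3 uint8, red, green, blue; 480x640 float32, m along the optical axis (not along the pixel's ray), 0 where there is no reading.
- manip.calibration(name): a dict with "camera_matrix" (3x3 intrinsics, pixels), "k1" (the pictures are not rectified: a ray, as slopes to the right and down, at radius r is drawn at 1 + k1 r^2 times it, then the intrinsics apply), "eye" and "attitude" of the camera in the world. Camera axes: x right, y up, looking along -z (the intrinsics and any distortion apply to the point x, -y, -z); pixel columns grow to the right and rows downward; lengths in m; the calibration is good to about 2 mm. A picture is of the moment at which its call begins: read the wrist's pose just before it. calibration takes no time and is no camera call; for the wrist camera it gives the pose at the moment of the call.
- manip.job_done(): hands the job in; it is judged then, once.
The state is a dict: "clock": time; "joint_positions": joint angles; "joint_velocities": joint speeds; "joint_torque": joint torques, N m; "tcp_pos": TCP position; "eef_rot": TCP orientation; "wrist_force": force on the tool from outside, world axes, zero at the start; "torque": the same for the moment, N m; "opening": finger opening in m; "grip_force": force on a finger pad.
Only numpy, scipy, OpenCV 4.12 (cv2) and the standard library are available. Lean on these libraries where they do the work, as an engineer would, in place of code of your own. Each camera call takes 0.05 s, during which the arm holds its last target. There are 200 camera calls.

### The job

Get the scan guard ready and present the blade: first slide the amber filter plate from its grey rack down into the dark-lipped slot in the guard's roof until its shoulder sits on the lip, and let go of it. Then pass the printed fan blade, root first and upright, down through the yellow-lipped window so that its whole root is inside below the roof, and finish while holding it there in the gripper, clear of the guard and the turntable. Leave the other things on the turntable alone.

Things in the scene. Friction and masses are not known exactly. Their poses are not given: they have to be found in the camera images.
- guard: White-topped box fixed to the turntable, 150 (x) x 120 mm (y; 154 over its feet), open in front (-x), hollow. Roof 6 mm thick, top at 105 mm. Origin: centre of its underside; x points from blade window (x = -35 mm) to filter slot (x = +35 mm), z up. Both openings have a 5 mm high lip flaring outward at 45 degrees: lip tops at 110 mm, each mouth there 10 mm wider and longer than its opening.
- window (a point): Blade window with yellow lip: centre of the opening, level with the roof top (105 mm above the turntable). Opening 30 mm along the guard's x by 44 mm along its y, through the roof; empty below it down to the turntable.
- filter_slot (a point): Filter slot with dark lip: centre of the opening, level with the roof top (105 mm above the turntable). Opening 10 mm along the guard's x by 62 mm along its y, continued under the roof by a sleeve 11 mm wide down to 55 mm above the turntable.
- rack: Grey storage block fixed to the turntable, 60 mm (x) x 90 mm (y) x 40 mm high, with one slot 10 x 62 mm, 30 mm deep, in its top that holds the filter at the start. Origin at the centre of its underside.
- filter: Loose, about 70 g, upright in the rack, 10 mm above the turntable (48 when home). Amber plate 8 (x) x 60 (y) x 62 mm tall; above it a black shoulder 26 x 80 x 5 mm (heights 62 to 67) that rests on the slot's lip when home; on that a black grip 12 (x) x 44 mm (y), heights 67 to 95. Origin: centre of the plate's lower edge, z up; same turned half round.
- blade: Loose light grey printed fan blade, about 50 g, upright on the turntable: root 28 (x) x 42 (y) x 10 mm high at the bottom, above it an aerofoil, slightly twisted and tapering upward, at most 10 mm thick (x) and 32 mm wide (y), up to 70 mm height. Origin: centre of the root's underside, z up; root is the same turned half round.
- calib_plate: Bystander, loose, to be left alone: black calibration plate with white ring targets, standing upright, 150 mm wide, 115 mm tall. Origin at the centre of its underside.
- air_blower: Bystander, loose, to be left alone: black rubber dust blower with red nozzle, 50 mm across, 105 mm tall. Origin at the centre of its underside.
- sample_dish: Bystander, loose, to be left alone: white round ceramic puck, 100 mm across, 30 mm high. Origin at the centre of its underside.
- meter_box: Bystander, loose, to be left alone: dark grey handset lying flat, 112 x 58 x 27 mm. Origin at the centre of its underside.
- flange: Bystander, loose, to be left alone: turned metal flange, 60 mm across, 25 mm high. Origin at the centre of its underside.
- gear: Bystander, loose, to be left alone: steel spur gear, 50 mm across, 16 mm high. Origin at the centre of its underside.
- lens_cap: Bystander, loose, to be left alone: black lens cap, 39 mm across, 9 mm high. Origin at the centre of its underside.
Things that resemble listed ones, but are neither listed nor needed, are in the scene too. Leave any green look-alike of the filter alone.

How it is judged:
On the way, in this order (a step that is already met when the one before it is completed fails the run):
1. the filter plate is fully home in the guard's filter slot and let go (z of filter in the frame of guard between 0.043 and 0.051 m and horizontal distance between filter and filter_slot below 0.005 m and contact force between filter and the fingers below 0.1 N), for 0.2 s.
2. the blade's root is wholly inside the guard through the window, held by the gripper (z of blade in the frame of guard below 0.089 m and height (world z) of blade above 0.02 m and horizontal distance between blade and window below 0.009 m and angle between blade's own z axis and vertical below 0.2 rad and contact force between blade and the fingers above 2 N and contact force between blade and guard below 0.5 N), for 0.2 s.
At the end, for the whole second after the job is handed in: Filter within 5 mm of the slot centre, lower edge 43 to 51 mm above the guard's underside, not touched. Blade gripped (over 2 N), still, within 0.2 rad of upright, within 9 mm of the window centre, underside below 89 mm in the guard and over 20 mm up, under 0.5 N on the guard (all of step 1 and all of step 2 and linear speed of blade below 0.02 m/s); the arm keeps its last pose, push and grip.
It fails at once if a bystander is moved more than 25 mm (distance of any of calib_plate, air_blower, sample_dish, meter_box, flange, gear, lens_cap from where it was at the start of the episode above 0.025 m).
It also fails if it takes over 61 s, if anything falls off the work surface, if the arm or the gripper's body presses on something with over 40 N, if the wrist force passes 120 N, or if a joint passes its speed limit or range.

## Working session

There is one attempt and no reset: what is moved stays moved. The work goes in short steps, Python scripts to look and compute and a tool call to move; the robot and the scene stay as the last step left them, time stands still between calls to the robot, and variables do not carry over. Pictures are saved under pics/ and viewed, at most 12 in all, crops included, and the job is handed in when it is done.

Besides the shell and the picture viewer there is one more tool, called after "Emit:" as name(argument=value, ...) on one line, values as JSON. step_arm: Moves the arm, as the interface text tells. Its arguments: {"type":"object","properties":{"targets":{"type":"array"},"squeeze":{"type":"number"}},"required":["targets"]}

```bash
mkdir -p pics; cat > h.py <<'E'
import numpy as np, cv2
from station import manip
def grab(n):
    c=manip.calibration(n); im,d=manip.read_camera(n); return im,d,c
def world(u,v,dep,c):
    K=np.array(c["camera_matrix"]);k=c["k1"] if np.isscalar(c["k1"]) else float(c["k1"])
    p=cv2.undistortPoints(np.stack([u,v],-1).astype(float).reshape(-1,1,2),K,np.array([k,0,0,0.]))[:,0]
    r=np.c_[p[:,0],-p[:,1],-np.ones(len(p))]
    R=np.array(c["attitude"]);e=np.array(c["eye"])
    return r@R.T,e,(r*np.ravel(dep)[:,None])@R.T+e
def onplane(u,v,z,c):
    r,e,_=world(np.atleast_1d(u),np.atleast_1d(v),np.ones(np.size(u)),c)
    return e+r*((z-e[2])/r[:,2])[:,None]
def cloud(im,d,c):
    v,u=np.mgrid[:480,:640]; return world(u.ravel(),v.ravel(),d.ravel(),c)[2].reshape(480,640,3)
E
python3 - <<'E'
from h import *
for n in ["top","scene"]:
    im,d,c=grab(n); cv2.imwrite(f"pics/{n}0.png",im[...,::-1]); np.savez(f"{n}0.npz",im=im,d=d); print(n,c)
s=manip.get_state();print(s["clock"],s["tcp_pos"],s["eef_rot"])
print(manip.calibration("wrist"))
E
```

```text
top {'camera_matrix': array([[530.80497071,   0.        , 331.10601889],
       [  0.        , 530.80497071, 244.36855265],
       [  0.        ,   0.        ,   1.        ]]), 'k1': -0.06297537551443322, 'eye': array([0.47805798, 0.08968931, 1.07105369]), 'attitude': array([[ 0.00834214,  0.99520458, -0.09745898],
       [-0.99996112,  0.00858076,  0.0020296 ],
       [ 0.00285614,  0.09743826,  0.99523747]])}
scene {'camera_matrix': array([[464.27258124,   0.        , 320.19981251],
       [  0.        , 464.27258124, 237.06075149],
       [  0.        ,   0.        ,   1.        ]]), 'k1': -0.0010225415466426893, 'eye': array([0.06086458, 0.50451857, 0.82398476]), 'attitude': array([[-0.599577  ,  0.58897605, -0.54186219],
       [-0.80024412, -0.45034731,  0.39597558],
       [-0.01080605,  0.67103988,  0.74134251]])}
0.1 [ 0.15378702 -0.60533367  0.21394858] [[ 9.69204539e-01  2.46256898e-01 -3.19937963e-04]
 [ 2.46257105e-01 -9.69203815e-01  1.18443328e-03]
 [-1.84102295e-05 -1.22674511e-03 -9.99999247e-01]]
{'camera_matrix': array([[371.37378935,   0.        , 321.06374572],
       [  0.        , 371.37378935, 243.02489638],
       [  0.        ,   0.        ,   1.        ]]), 'k1': -0.026892343105922298, 'eye': array([ 0.21996345, -0.58802839,  0.3829478 ]), 'attitude': array([[ 0.24622701,  0.93858174,  0.24173659],
       [-0.96921115,  0.23880937,  0.05999858],
       [-0.00141539, -0.24906707,  0.9684852 ]])}
```

View pics/top0.png

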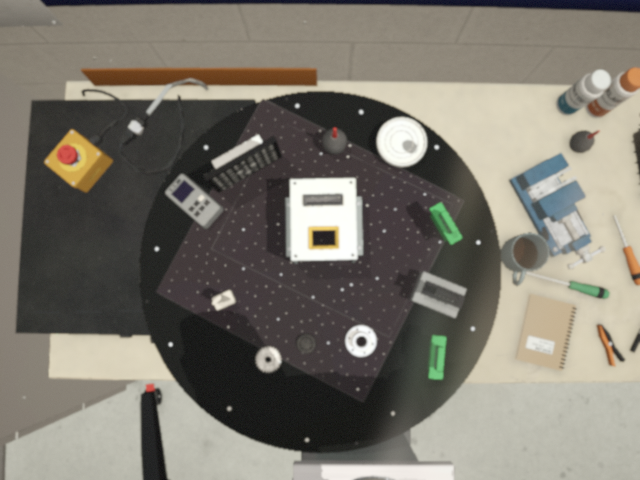

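View pics/scene0.png

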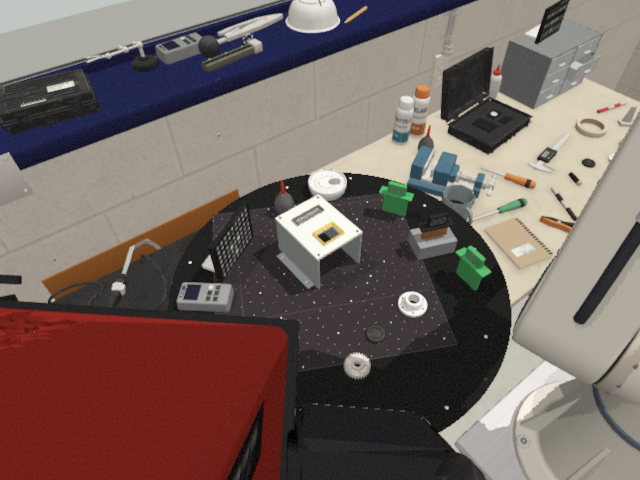

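The top view shows the guard at (323,218), with the yellow-lipped window at (323,238) and the dark slot at (322,199). The grey rack with the black-gripped filter is at (440,294). The two green plates at (446,223) and (437,357) are look-alikes. The off-white piece at (223,300) is probably the blade. The white bar at (237,150) belongs to the calibration plate's stand. I'll measure these and confirm with one crop.

```bash
python3 - <<'E'
from h import *
z=np.load("top0.npz");im,d=z["im"],z["d"];c=manip.calibration("top");P=cloud(im,d,c)
hsv=cv2.cvtColor(im,cv2.COLOR_RGB2HSV)
def box(n,m,zz,roi):
    u0,u1,v0,v1=roi;M=np.zeros((480,640),np.uint8);M[v0:v1,u0:u1]=m[v0:v1,u0:u1]
    v,u=np.nonzero(M);q=onplane(u,v,zz,c)[:,:2] if zz is not None else P[v,u,:2]
    r=cv2.minAreaRect((q*1000).astype(np.float32));print(n,len(u),np.round(r[0],1),np.round(r[1],1),round(r[2],1),"zmed",np.round(np.median(P[v,u,2]),4),"uv",u.mean(),v.mean())
H=P[...,2]
box("guardtop",(H>.097)&(H<.108),None,(275,375,165,275))
box("yellow",(hsv[...,0]>15)&(hsv[...,0]<35)&(hsv[...,1]>120),.110,(290,360,220,260))
box("darkslot",(im.max(2)<110),.110,(296,350,188,212))
box("rack",(H>.03)&(H<.046),None,(400,480,265,325))
box("grip",(H>.08)&(H<.12),None,(400,480,265,325))
box("shoulder",(H>.06)&(H<.12),None,(400,480,265,325))
box("blade",(H>.008),None,(205,245,283,318))
box("bladetop",(H>.04),None,(205,245,283,318))
for r in [(205,245,283,318)]: print(np.round(H[286:314:3,208:242:3]*1000).astype(int))
a=cv2.resize(im[275:325,195:250],None,fx=6,fy=6,interpolation=3);b=cv2.resize(im[260:330,400:480],(343,300),interpolation=3)
cc=cv2.resize(im[165:275,270:380],(300,300))
cv2.imwrite("pics/crop1.png",cv2.resize(np.hstack([a,b]),(673,300))[...,::-1])
E
```

```text
guardtop 4146 [620.3 102.3] [151.2 120.2] 1.5 zmed 0.1053 uv 323.4452484322238 218.27641099855282
yellow 279 [585.6 101.7] [36.7 49.3] 0.5 zmed 0.1054 uv 323.9820788530466 237.5089605734767
darkslot 71 [650.1 102.3] [ 3.7 64.2] 0.5 zmed 0.1036 uv 324.1830985915493 202.46478873239437
rack 902 [ 483.1 -122. ] [91.4 60.7] 68.5 zmed 0.0404 uv 436.3137472283814 294.840354767184
grip 230 [ 482.7 -121.2] [78.5 23.3] 67.0 zmed 0.1045 uv 444.60869565217394 294.6913043478261
shoulder 605 [ 483.2 -122.2] [80.7 26.4] 68.2 zmed 0.0787 uv 442.72561983471076 294.44462809917354
blade 273 [480.4 207.9] [ 33.8 234.1] 7.1 zmed 0.0123 uv 222.7069597069597 299.9120879120879
bladetop 77 [476.8 201.2] [ 14.4 222.5] 4.4 zmed 0.0691 uv 218.53246753246754 299.8181818181818
[[  -3    2    1    3    1    6    2   -2    1   -1   -1    6]
 [  -1    2    2    0    1    1    2    4    2    5    3    0]
 [   0   -2    1    1    4    2    9    9   -1    2    3    1]
 [  -2    3    0    3   14   11    8    9    7    0    1    4]
 [   2    0    9   69   70   56   39   22   10    0    1    7]
 [   0    1   69   73   60   34   10   12    9    5    0    3]
 [   0    2   74    9    9   11   10   12    3    0    1    0]
 [   0    4    2   10   11   10    1    1    4    0    1    0]
 [  -3    1   -1    0    1    2    2   -3    4    2   -1   -1]
 [  -1    4    3    5   -2    0   -1 1071    1    1    3   -2]]
```

View pics/crop1.png

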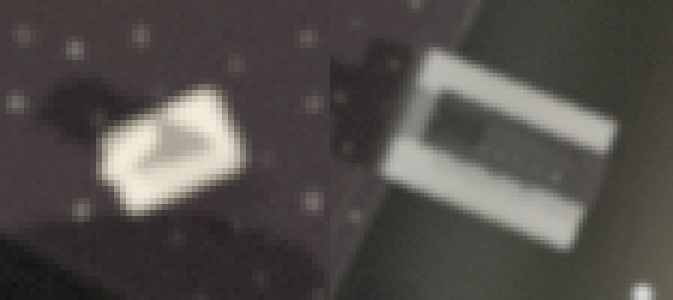

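The crop confirms both. On the left is the pale blade, with its root and a twisted aerofoil; it is the only one. On the right is the grey rack holding the black-shouldered filter, which the scene view shows as amber under the black. Neither is green. Next I move above the rack.

Emit:
step_arm(targets=[[0, 0, -0.005, 0, 0, -0.1176, 0.0919], [0, 0, -0.005, 0, 0, -0.1176, 0.0919], [0, 0, -0.005, 0, 0, -0.1176, 0.0919], [0, 0, -0.005, 0, 0, -0.1176, 0.0919], [0, 0, -0.005, 0, 0, -0.1176, 0.0919], [0, 0, -0.005, 0, 0, -0.1176, 0.0919], [0, 0, 0, 0, 0, -0.1176, 0.0919], [0, 0, 0, 0, 0, -0.1176, 0.0919], [0.038, 0.0084, 0, 0, 0, 0, 0.0919], [0.038, 0.0084, 0, 0, 0, 0, 0.0919]])

```text
clock: 0.93
tcp_pos: [0.1973, -0.5414, 0.2438]
eef_rot: [[0.374, 0.928, -0.0], [0.928, -0.374, 0.001], [0.0, -0.0, -1.0]]
wrist_force: [0.4, -0.9, -1.1]
opening: 0.0918
grip_force: 0.0
```

Emit:
step_arm(targets=[[0.038, 0.0084, 0, 0, 0, 0, 0.06], [0.038, 0.0084, 0, 0, 0, 0, 0.06], [0.038, 0.0084, 0, 0, 0, 0, 0.06], [0.038, 0.0084, 0, 0, 0, 0, 0.06], [0.038, 0.0084, 0, 0, 0, 0, 0.06], [0.038, 0.0084, 0, 0, 0, 0, 0.06], [0.038, 0.0084, 0, 0, 0, 0, 0.06], [0.038, 0.0084, 0, 0, 0, 0, 0.06], [0.038, 0.0084, 0, 0, 0, 0, 0.06], [0.038, 0.0084, 0, 0, 0, 0, 0.06]])

```text
clock: 1.77
tcp_pos: [0.4176, -0.2182, 0.2445]
eef_rot: [[0.372, 0.928, -0.0], [0.928, -0.372, -0.0], [-0.0, -0.0, -1.0]]
wrist_force: [-0.1, -0.3, 0.1]
opening: 0.0598
grip_force: 0.0
```

Emit:
step_arm(targets=[[0.038, 0.0084, 0, 0, 0, 0, 0.06], [0.038, 0.0084, 0, 0, 0, 0, 0.06], [0.038, 0.0084, 0, 0, 0, 0, 0.06], [0, 0, 0, 0, 0, 0, 0.06], [0, 0, 0, 0, 0, 0, 0.06]])

```text
clock: 2.18
tcp_pos: [0.4835, -0.1218, 0.2442]
eef_rot: [[0.368, 0.93, -0.001], [0.93, -0.368, 0.0], [-0.0, -0.001, -1.0]]
wrist_force: [-0.6, -0.8, 0.4]
opening: 0.0603
grip_force: 0.0
```

```bash
python3 - <<'E'
from h import *
s=manip.get_state();print(s["clock"],s["tcp_pos"],s["eef_rot"].round(4),s["opening"],s["joint_positions"].round(3))
im,d,c=grab("wrist");np.savez("w1.npz",im=im,d=d)
P=cloud(im,d,c);H=P[...,2]
for n,lo,hi in [("rack",.03,.046),("shoulder",.07,.085),("grip",.095,.112)]:
    m=(H>lo)&(H<hi)&(np.hypot(P[...,0]-.483,P[...,1]+.122)<.06)
    q=P[m];r=cv2.minAreaRect((q[:,:2]*1000).astype(np.float32));print(n,m.sum(),r,np.median(q[:,2]))
cv2.imwrite("pics/w1.png",im[...,::-1])
E
```

```text
2.1833 [ 0.48346095 -0.12183314  0.24418505] [[ 3.685e-01  9.296e-01 -8.000e-04]
 [ 9.296e-01 -3.685e-01  2.000e-04]
 [-1.000e-04 -8.000e-04 -1.000e+00]] 0.06031980953205644 [-0.25   0.125  1.864 -0.     1.154  0.128]
rack 2896 ((483.8980712890625, -123.6733169555664), (90.21945190429688, 60.13154983520508), 68.09578704833984) 0.03903536280037945
shoulder 1598 ((484.01751708984375, -123.41758728027344), (79.8125228881836, 25.837425231933594), 68.85530090332031) 0.07598253756486939
grip 741 ((483.8551330566406, -123.19795989990234), (43.446197509765625, 12.35302448272705), 68.522705078125) 0.10379330162100892
```

View pics/w1.png

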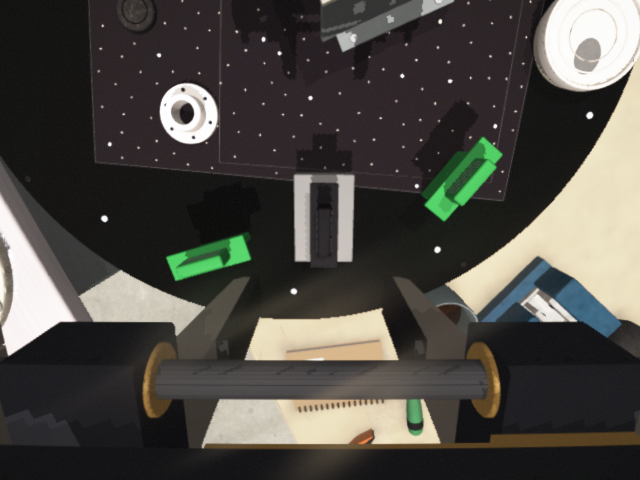

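The wrist view shows the rack at (324,218) with the black grip centred at (324,218) and aligned with the tool. I correct by about 1 mm, then descend and grip.

Emit:
step_arm(targets=[[-0.001, 0.001, 0.03, 0, 0, 0, 0.06], [0, 0, 0.035, 0, 0, 0, 0.06], [0, 0, 0.035, 0, 0, 0, 0.06], [0, 0, 0.03, 0, 0, 0, 0.06], [0, 0, 0.02, 0, 0, 0, 0.06], [0, 0, 0.01, 0, 0, 0, 0.06], [0, 0, 0.003, 0, 0, 0, 0.06], [0, 0, 0, 0, 0, 0, 0.03], [0, 0, 0, 0, 0, 0, 0.0], [0, 0, 0, 0, 0, 0, 0.0]], squeeze=25)

```text
clock: 3.07
tcp_pos: [0.4844, -0.1254, 0.083]
eef_rot: [[0.372, 0.928, 0.002], [0.928, -0.372, -0.001], [0.0, 0.002, -1.0]]
wrist_force: [0.6, -0.0, -0.0]
opening: 0.0421
grip_force: 0.0
```

Emit:
step_arm(targets=[[0, 0, 0, 0, 0, 0, 0], [0, 0, 0, 0, 0, 0, 0], [0, 0, 0, 0, 0, 0, 0], [0, 0, 0, 0, 0, 0, 0], [0, 0, 0, 0, 0, 0, 0]])

```text
clock: 3.48
tcp_pos: [0.4836, -0.1248, 0.0818]
eef_rot: [[0.372, 0.928, 0.0], [0.928, -0.372, -0.0], [0.0, 0.0, -1.0]]
wrist_force: [-0.6, 0.8, 2.8]
opening: 0.0116
grip_force: 25.0
```

Emit:
step_arm(targets=[[0, 0, -0.01, 0, 0, 0, 0], [0, 0, -0.03, 0, 0, 0, 0], [0, 0, -0.035, 0, 0, 0, 0], [0, 0, -0.035, 0, 0, 0, 0], [0, 0, -0.035, 0, 0, 0, 0], [0, 0, -0.035, 0, 0, 0, 0], [0, 0, 0, 0, 0, -0.0985, 0], [0, 0, 0, 0, 0, -0.0985, 0], [0, 0, 0, 0, 0, -0.0985, 0], [0, 0, 0, 0, 0, -0.0985, 0]])

```text
clock: 4.32
tcp_pos: [0.4832, -0.1247, 0.2625]
eef_rot: [[-0.018, 1.0, 0.0], [1.0, 0.018, -0.0], [-0.0, 0.0, -1.0]]
wrist_force: [-0.3, -0.2, -0.5]
opening: 0.0121
grip_force: 25.0
```

Emit:
step_arm(targets=[[0.0238, 0.0288, 0, 0, 0, 0, 0], [0.0238, 0.0288, 0, 0, 0, 0, 0], [0.0238, 0.0288, 0, 0, 0, 0, 0], [0.0238, 0.0288, 0, 0, 0, 0, 0], [0.0238, 0.0288, 0, 0, 0, 0, 0], [0.0238, 0.0288, 0, 0, 0, 0, 0], [0, 0, 0, 0, 0, 0, 0], [0, 0, 0, 0, 0, 0, 0], [0, 0, 0, 0, 0, 0, 0], [0, 0, 0, 0, 0, 0, 0]])

```text
clock: 5.15
tcp_pos: [0.6534, 0.0194, 0.2619]
eef_rot: [[-0.012, 1.0, -0.001], [1.0, 0.012, -0.0], [-0.0, -0.001, -1.0]]
wrist_force: [-0.1, -0.4, -0.1]
opening: 0.0116
grip_force: 25.0
```

```bash
python3 - <<'E'
from h import *
s=manip.get_state();print(s["clock"],s["tcp_pos"],s["eef_rot"].round(4),s["opening"],s["grip_force"])
im,d,c=grab("wrist");np.savez("w2.npz",im=im,d=d)
P=cloud(im,d,c);H=P[...,2]
hsv=cv2.cvtColor(im,cv2.COLOR_RGB2HSV)
def rep(n,m,zz=None):
    m=m.astype(np.uint8);k,l,st,_=cv2.connectedComponentsWithStats(m);m=l==1+np.argmax(st[1:,4])
    v,u=np.nonzero(m);q=P[m] if zz is None else onplane(u,v,zz,c)
    r=cv2.minAreaRect((q[:,:2]*1000).astype(np.float32));print(n,m.sum(),np.round(r[0],1),np.round(r[1],1),round(r[2],2),np.median(P[m][:,2]),"uv",u.mean(),v.mean())
G=(np.hypot(P[...,0]-.62,P[...,1]-.102)<.11)
rep("roof",G&(H>.098)&(H<.115))
rep("yellow",G&(hsv[...,0]>13)&(hsv[...,0]<35)&(hsv[...,1]>110)&(H>.09)&(H<.115),.11)
rep("darklip",(np.hypot(P[...,0]-.655,P[...,1]-.102)<.05)&(im.max(2)<120),.11)
cv2.imwrite("pics/w2.png",im[...,::-1])
E
```

```text
5.15 [0.65339585 0.01936878 0.26185204] [[-1.230e-02  9.999e-01 -7.000e-04]
 [ 9.999e-01  1.230e-02 -3.000e-04]
 [-3.000e-04 -7.000e-04 -1.000e+00]] 0.011602801386774097 24.984688460826874
roof 23373 [620.3 102.7] [151.  121.2] 1.46 0.10409665362366316 uv 286.5977837675951 127.1020836007359
yellow 1656 [585.9 101.6] [42.3 56.1] 1.54 0.10696514931764131 uv 241.7342995169082 130.0235507246377
darklip 2380 [655.2 103.6] [22.1 73.4] 1.92 0.10520208526029443 uv 326.5365546218487 128.69243697478993
```

View pics/w2.png

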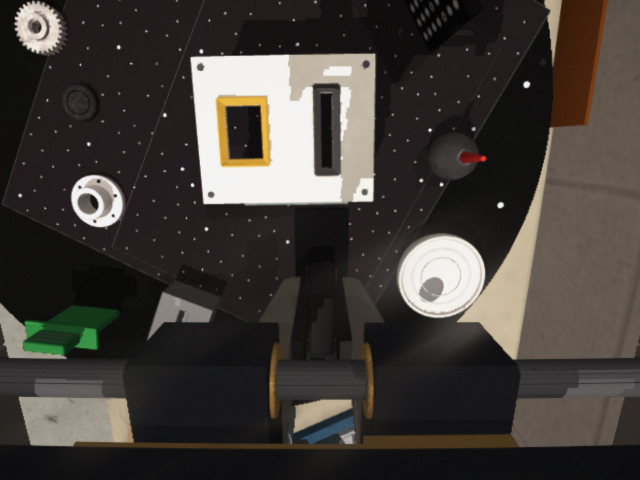

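The wrist view shows the window at (244,131), the slot at (327,129) and the filter held at about (320,290). Measured guard yaw is 1.5°, with the slot at (0.6553, 0.1035). Next I go above the slot.

Emit:
step_arm(targets=[[0, 0, 0, 0, 0, -0.014, 0], [0.0275, 0.0013, 0, 0, 0, 0, 0], [0.0275, 0.0013, 0, 0, 0, 0, 0], [0.0275, 0.0013, 0.01, 0, 0, 0, 0], [0, 0, 0.02, 0, 0, 0, 0], [0, 0, 0.02, 0, 0, 0, 0], [0, 0, 0.01, 0, 0, 0, 0], [0, 0, 0, 0, 0, 0, 0], [0, 0, 0, 0, 0, 0, 0], [0, 0, 0, 0, 0, 0, 0]])

```text
clock: 6.03
tcp_pos: [0.6568, 0.1023, 0.2029]
eef_rot: [[-0.026, 1.0, 0.002], [1.0, 0.026, 0.0], [0.0, 0.002, -1.0]]
wrist_force: [0.6, -0.6, -0.6]
opening: 0.0115
grip_force: 25.0
```

```bash
python3 - <<'E'
from h import *
s=manip.get_state();print(s["clock"],s["tcp_pos"],s["eef_rot"].round(4),s["opening"],s["grip_force"])
im,d,c=grab("scene");b=cv2.resize(im[180:300,250:410],(800,600),interpolation=2);cv2.imwrite("pics/s1.png",b[...,::-1])
E
```

```text
6.0333 [0.65676541 0.1022658  0.20292098] [[-2.620e-02  9.997e-01  1.500e-03]
 [ 9.997e-01  2.620e-02  3.000e-04]
 [ 2.000e-04  1.600e-03 -1.000e+00]] 0.011525971986444457 24.98466521501541
```

View pics/s1.png

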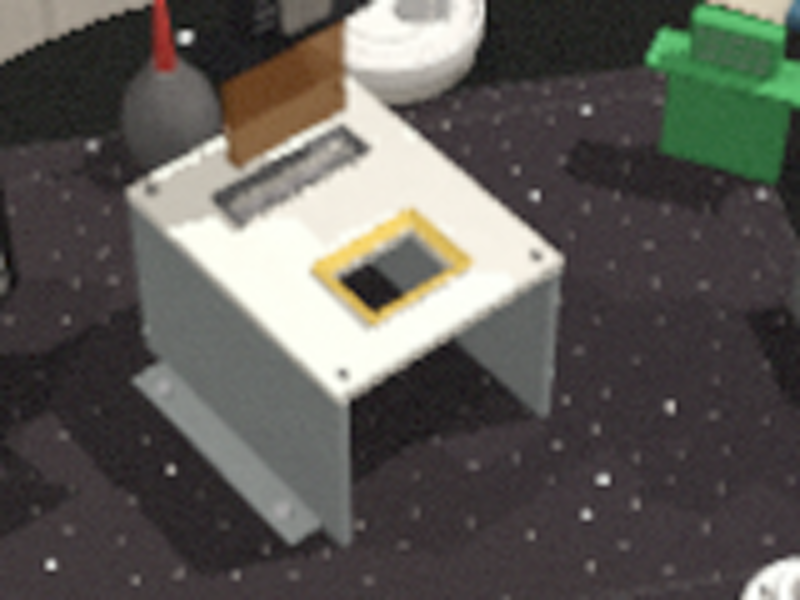

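The crop shows the amber plate at (287,95), upright and parallel above the dark-lipped slot at (290,175). I correct x by about -1.3 mm and descend.

Emit:
step_arm(targets=[[-0.0004, -0.0013, 0, 0, 0, 0, 0], [0, 0, 0.008, 0, 0, 0, 0], [0, 0, 0.006, 0, 0, 0, 0], [0, 0, 0.005, 0, 0, 0, 0], [0, 0, 0.005, 0, 0, 0, 0], [0, 0, 0.005, 0, 0, 0, 0], [0, 0, 0.005, 0, 0, 0, 0], [0, 0, 0.005, 0, 0, 0, 0]])

```text
clock: 6.75
tcp_pos: [0.6555, 0.1023, 0.1622]
eef_rot: [[-0.027, 1.0, 0.001], [1.0, 0.027, 0.0], [0.0, 0.001, -1.0]]
wrist_force: [2.2, -0.0, 0.8]
opening: 0.0119
grip_force: 25.0
```

Emit:
step_arm(targets=[[0, 0, 0.007, 0, 0, 0, 0], [0, 0, 0.007, 0, 0, 0, 0], [0, 0, 0.007, 0, 0, 0, 0], [0, 0, 0.007, 0, 0, 0, 0], [0, 0, 0.006, 0, 0, 0, 0], [0, 0, 0.004, 0, 0, 0, 0], [0, 0, 0.002, 0, 0, 0, 0], [0, 0, 0, 0, 0, 0, 0]])

```text
clock: 7.42
tcp_pos: [0.6556, 0.1023, 0.1219]
eef_rot: [[-0.027, 1.0, 0.001], [1.0, 0.027, 0.0], [0.0, 0.001, -1.0]]
wrist_force: [7.4, 0.1, -3.0]
opening: 0.0119
grip_force: 25.0
```

Emit:
step_arm(targets=[[0, 0.0007, 0.001, 0, 0, 0, 0], [0, 0, 0.001, 0, 0, 0, 0], [0, 0, 0.001, 0, 0, 0, 0], [0, 0, 0, 0, 0, 0, 0]])

```text
clock: 7.75
tcp_pos: [0.6557, 0.1023, 0.1197]
eef_rot: [[-0.027, 1.0, 0.0], [1.0, 0.027, 0.0], [0.0, 0.0, -1.0]]
wrist_force: [4.0, 0.2, 3.5]
opening: 0.0116
grip_force: 25.0
```

Emit:
step_arm(targets=[[0, 0.0003, 0.001, 0, 0, 0, 0], [0, 0, 0.0005, 0, 0, 0, 0], [0, 0, 0, 0, 0, 0, 0.04], [0, 0, 0, 0, 0, 0, 0.04], [0, 0, 0, 0, 0, 0, 0.04], [0, 0, 0, 0, 0, 0, 0.04]])

```text
clock: 8.25
tcp_pos: [0.6548, 0.1023, 0.1173]
eef_rot: [[-0.027, 1.0, -0.002], [1.0, 0.027, -0.0], [-0.0, -0.002, -1.0]]
wrist_force: [-0.4, 0.5, 0.2]
opening: 0.0362
grip_force: 0.0
```

Emit:
step_arm(targets=[[0, 0, -0.02, 0, 0, 0, 0.04], [0, 0, -0.03, 0, 0, 0, 0.04], [0, 0, -0.03, 0, 0, 0, 0.05], [0, 0, -0.03, 0, 0, 0, 0.06], [0, 0, -0.03, 0, 0, 0, 0.06], [-0.03, 0, 0, 0, 0, 0, 0.06], [-0.03, 0, 0, 0, 0, 0, 0.06], [0, 0, 0, 0, 0, 0, 0.06], [0, 0, 0, 0, 0, 0, 0.06]])

```text
clock: 9.0
tcp_pos: [0.657, 0.0411, 0.2577]
eef_rot: [[-0.025, 1.0, -0.001], [1.0, 0.025, 0.0], [0.0, -0.001, -1.0]]
wrist_force: [0.2, 0.7, 0.5]
opening: 0.06
grip_force: 0.0
```

```bash
cat > f.py <<'E'
from h import *
s=manip.get_state();print(s["clock"],s["tcp_pos"],s["eef_rot"].round(4),s["opening"],s["grip_force"])
im,d,c=grab("wrist")
P=cloud(im,d,c);H=P[...,2]
for n,lo,hi in [("shoulder",.111,.122),("grip",.135,.150)]:
    m=(H>lo)&(H<hi)&(np.hypot(P[...,0]-.655,P[...,1]-.1035)<.055)
    q=P[m];r=cv2.minAreaRect((q[:,:2]*1000).astype(np.float32));print(n,m.sum(),r,np.median(q[:,2]))
cv2.imwrite("pics/w3.png",im[...,::-1])
E
python3 f.py
```

```text
9.0 [0.65698541 0.04114856 0.25769152] [[-2.460e-02  9.997e-01 -1.100e-03]
 [ 9.997e-01  2.460e-02  0.000e+00]
 [ 1.000e-04 -1.100e-03 -1.000e+00]] 0.0599579245643653 0.0
shoulder 2140 ((654.6221313476562, 103.99043273925781), (26.058929443359375, 80.00626373291016), 1.6874606609344482) 0.11387396007474532
grip 987 ((654.4178466796875, 104.54309844970703), (12.287219047546387, 43.4888916015625), 1.5891172885894775) 0.14169981644956275
```

The filter is home: shoulder at (654.6, 104.0) and the heights match the lip. Now to the blade.

Emit:
step_arm(targets=[[0, 0, 0, 0, 0, -0.0985, 0.05], [0, 0, 0, 0, 0, -0.0985, 0.05], [0, 0, 0, 0, 0, -0.0985, 0.05], [0, 0, 0, 0, 0, -0.0985, 0.05], [0.036, -0.0163, 0, 0, 0, 0, 0.05], [0.036, -0.0163, 0, 0, 0, 0, 0.05], [0.036, -0.0163, 0, 0, 0, 0, 0.05], [0.036, -0.0163, 0, 0, 0, 0, 0.05], [0.036, -0.0163, 0, 0, 0, 0, 0.05], [0.036, -0.0163, 0, 0, 0, 0, 0.05]])

```text
clock: 9.88
tcp_pos: [0.4777, 0.2013, 0.2576]
eef_rot: [[-0.409, 0.913, -0.001], [0.913, 0.409, 0.0], [0.001, -0.001, -1.0]]
wrist_force: [0.5, 0.8, 0.4]
opening: 0.0501
grip_force: 0.0
```

Emit:
step_arm(targets=[[0, 0, 0, 0, 0, 0, 0.05], [0, 0, 0, 0, 0, 0, 0.05], [0, 0, 0, 0, 0, 0, 0.05]])

```text
clock: 10.13
tcp_pos: [0.4799, 0.2003, 0.2581]
eef_rot: [[-0.41, 0.912, 0.0], [0.912, 0.41, -0.0], [-0.0, 0.0, -1.0]]
wrist_force: [0.3, -0.6, -0.8]
opening: 0.0497
grip_force: 0.0
```

```bash
cat > b.py <<'E'
from h import *
s=manip.get_state();print(s["clock"],s["tcp_pos"],s["eef_rot"].round(4),s["opening"],s["grip_force"])
im,d,c=grab("wrist");np.savez("w4.npz",im=im,d=d)
P=cloud(im,d,c);H=P[...,2]
near=(np.hypot(P[...,0]-.48,P[...,1]-.198)<.045)
for lo,hi in [(.006,.014),(.014,.025),(.025,.035),(.035,.045),(.045,.055),(.055,.065),(.065,.078)]:
    m=(H>lo)&(H<hi)&near
    q=P[m]
    if len(q)<5: continue
    r=cv2.minAreaRect((q[:,:2]*1000).astype(np.float32));print(lo,m.sum(),np.round(r[0],1),np.round(r[1],1),round(r[2],1),q[:,2].max())
v,u=np.nonzero(near&(H>.006)&(im.min(2)>90));print("uv",u.min(),u.max(),v.min(),v.max())
u0,v0=int(u.mean()),int(v.mean());b=cv2.resize(im[max(v0-60,0):v0+60,u0-80:u0+80],(800,600),interpolation=2)
cv2.imwrite("pics/w4.png",b[...,::-1])
E
python3 b.py
```

```text
10.1333 [0.47989081 0.20027868 0.25806918] [[-4.101e-01  9.120e-01  2.000e-04]
 [ 9.120e-01  4.101e-01 -1.000e-04]
 [-1.000e-04  2.000e-04 -1.000e+00]] 0.04969573080006031 0.0
uv 170 472 275 446
```

View pics/w4.png

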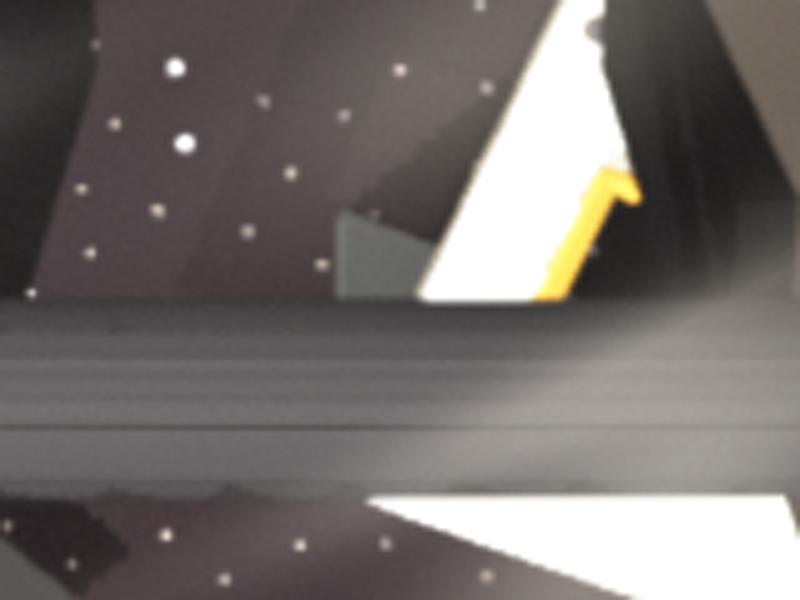

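The crop shows only the guard roof and the gripper rod at (240,400). My first blade position was skewed by a stray depth point, so I'll recompute it from the saved top image.

```bash
python3 - <<'E'
from h import *
z=np.load("top0.npz");im,d=z["im"],z["d"];c=manip.calibration("top");P=cloud(im,d,c);H=P[...,2]
m=np.zeros((480,640),bool);m[283:316,207:241]=1
for n,k in [("root",m&(H>.006)&(H<.016)&(im.min(2)>100)),("top",m&(H>.05)&(H<.09)),("all white",m&(im.min(2)>110))]:
    v,u=np.nonzero(k);q=onplane(u,v,.01,c) if n=="all white" else P[k]
    print(n,len(u),cv2.minAreaRect((q[:,:2]*1000).astype(np.float32)))
E
```

```text
root 187 ((469.0748596191406, 301.79754638671875), (26.47748565673828, 41.9168815612793), 24.845977783203125)
top 62 ((468.8609619140625, 302.03765869140625), (8.164026260375977, 24.18731689453125), 41.62602615356445)
all white 332 ((468.90350341796875, 303.078369140625), (30.454246520996094, 47.03998565673828), 24.600507736206055)
```

Emit:
step_arm(targets=[[0.0325, 0.0106, 0, 0, 0, 0, 0.05], [0.0325, 0.0106, 0, 0, 0, 0, 0.05], [0.0325, 0.0106, 0, 0, 0, 0, 0.05], [0, 0, 0, 0, 0, 0, 0.05], [0, 0, 0, 0, 0, 0, 0.05], [0, 0, 0, 0, 0, 0, 0.05]])

```text
clock: 10.68
tcp_pos: [0.4697, 0.3006, 0.2576]
eef_rot: [[-0.408, 0.913, -0.001], [0.913, 0.408, -0.001], [-0.001, -0.001, -1.0]]
wrist_force: [0.4, -0.1, -0.3]
opening: 0.0498
grip_force: 0.0
```

```bash
sed -i 's/\.48)*,P/.48,P/; s/-.48,P\[...,1\]-.198/-.469,P[...,1]-.302/' b.py; grep near= b.py; python3 b.py
```

```text
near=(np.hypot(P[...,0]-.469,P[...,1]-.302)<.045)
10.6833 [0.46965611 0.30059621 0.2575844 ] [[-4.081e-01  9.129e-01 -6.000e-04]
 [ 9.129e-01  4.081e-01 -1.000e-03]
 [-7.000e-04 -1.000e-03 -1.000e+00]] 0.049815164148461884 0.0
0.006 591 [470.1 302.6] [26.5 39.2] 23.8 0.013004521225978283
0.014 17 [470.3 302.6] [ 4.1 30.2] 14.5 0.024463678397453004
0.025 14 [468.4 312.3] [2.5 9.7] 51.3 0.034479086032451756
0.035 19 [468.6 310.9] [ 2.8 10.9] 52.8 0.04485949126964606
0.045 18 [468.  309.9] [ 2.2 11.5] 57.5 0.0545802099600442
0.055 22 [467.7 309.2] [ 2.3 11.1] 63.9 0.06472956430282645
0.065 151 [470.  302.3] [ 7.8 22.1] 43.1 0.07105593550585543
uv 169 472 193 461
```

View pics/w4.png

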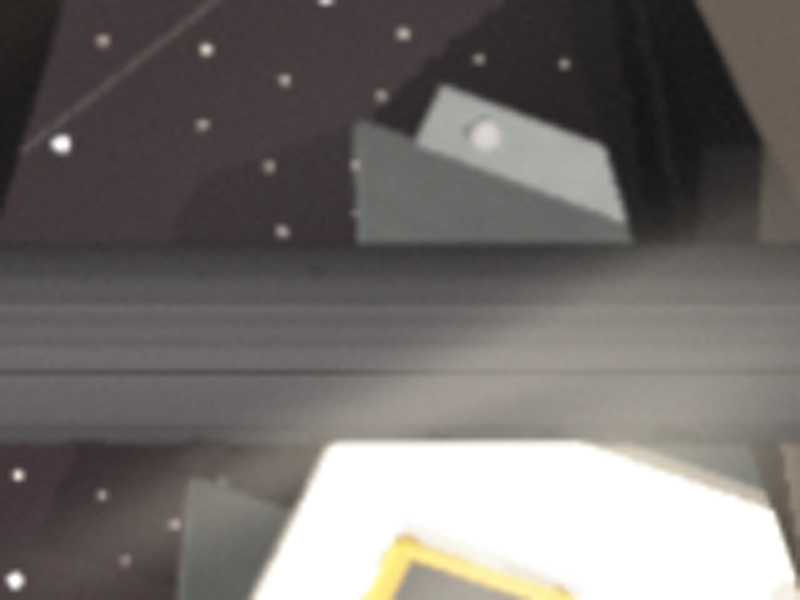

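The measurements put the blade root at (470.1, 302.6) with yaw 24° and the aerofoil top at yaw 43°. The crop itself only shows the rod. I'll grip at mid-upper height with tool y at yaw 36°.

Emit:
step_arm(targets=[[0.0016, 0.0011, 0, 0, 0, -0.1025, 0.05], [0, 0, 0.02, 0, 0, -0.1025, 0.05], [0, 0, 0.035, 0, 0, 0, 0.05], [0, 0, 0.035, 0, 0, 0, 0.05], [0, 0, 0.035, 0, 0, 0, 0.05], [0, 0, 0.035, 0, 0, 0, 0.05], [0, 0, 0.035, 0, 0, 0, 0.05], [0, 0, 0.018, 0, 0, 0, 0.05], [0, 0, 0.008, 0, 0, 0, 0.05], [0, 0, 0.0026, 0, 0, 0, 0.05]])

```text
clock: 11.57
tcp_pos: [0.4692, 0.3018, 0.0332]
eef_rot: [[-0.585, 0.811, -0.002], [0.811, 0.585, -0.001], [0.0, -0.003, -1.0]]
wrist_force: [0.4, 1.0, 1.0]
opening: 0.05
grip_force: 0.0
```

Emit:
step_arm(targets=[[0, 0, 0, 0, 0, 0, 0.05], [0, 0, 0, 0, 0, 0, 0.03], [0, 0, 0, 0, 0, 0, 0.025], [0, 0, 0, 0, 0, 0, 0.02], [0, 0, 0, 0, 0, 0, 0.015], [0, 0, 0, 0, 0, 0, 0.01], [0, 0, 0, 0, 0, 0, 0.005], [0, 0, 0, 0, 0, 0, 0], [0, 0, 0, 0, 0, 0, 0], [0, 0, 0, 0, 0, 0, 0]], squeeze=20)

```text
clock: 12.4
tcp_pos: [0.4697, 0.3037, 0.0347]
eef_rot: [[-0.586, 0.81, 0.0], [0.81, 0.586, 0.0], [0.0, 0.001, -1.0]]
wrist_force: [0.4, -0.0, 3.3]
opening: 0.0105
grip_force: 20.0
```

Emit:
step_arm(targets=[[0, 0, -0.01, 0, 0, 0, 0], [0, 0, -0.03, 0, 0, 0, 0], [0, 0, -0.035, 0, 0, 0, 0], [0, 0, -0.035, 0, 0, 0, 0], [0, 0, -0.035, 0, 0, 0, 0], [0, 0, -0.035, 0, 0, 0, 0], [0, 0, -0.035, 0, 0, 0.0995, 0], [0, 0, 0, 0, 0, 0.0995, 0], [0, 0, 0, 0, 0, 0.0995, 0], [0, 0, 0, 0, 0, 0.0995, 0]])

```text
clock: 13.23
tcp_pos: [0.4694, 0.3034, 0.2509]
eef_rot: [[-0.221, 0.975, 0.001], [0.975, 0.221, 0.001], [0.0, 0.001, -1.0]]
wrist_force: [-0.7, -0.3, -1.4]
opening: 0.0104
grip_force: 20.0
```

Emit:
step_arm(targets=[[0, 0, 0, 0, 0, 0, 0], [0, 0, 0, 0, 0, 0, 0], [0, 0, 0, 0, 0, 0, 0]])

```text
clock: 13.48
tcp_pos: [0.4693, 0.3033, 0.2495]
eef_rot: [[-0.229, 0.973, -0.0], [0.973, 0.229, -0.0], [-0.0, -0.0, -1.0]]
wrist_force: [0.0, 0.9, -0.7]
opening: 0.0105
grip_force: 20.0
```

```bash
cat > r.py <<'E'
from h import *
import sys
s=manip.get_state();p=s["tcp_pos"];R=s["eef_rot"];print(s["clock"],p,R.round(4),s["opening"],s["grip_force"])
out=[]
for n in ["wrist","scene"]:
    im,d,c=grab(n);np.savez(f"h_{n}.npz",im=im,d=d)
    P=cloud(im,d,c);Q=(P-p)@R   # tool frame
    m=(d>0)&(np.hypot(Q[...,0],Q[...,1])<.04)&(Q[...,2]>.012)&(Q[...,2]<.05)
    q=Q[m]*1000
    print(n,m.sum(), "depth z",np.percentile(q[:,2],[2,50,98]).round(1) if len(q) else "")
    k=m&(Q[...,2]>.023)&(Q[...,2]<.04)
    if k.sum()>10:
        r=cv2.minAreaRect((Q[k][:,:2]*1000).astype(np.float32));print("root in tool",k.sum(),r)
    v,u=np.nonzero(m)
    if len(u):
        u0,v0=int(np.median(u)),int(np.median(v));print(u0,v0)
    else: u0,v0=320,280
    w=40;out.append(cv2.resize(im[v0-w:v0+w,u0-w:u0+w],(400,400),interpolation=2))
cv2.imwrite(sys.argv[1],np.hstack(out)[...,::-1])
E
python3 r.py pics/r1.png
```

```text
13.4833 [0.46925751 0.30331151 0.24952347] [[-2.290e-01  9.734e-01 -3.000e-04]
 [ 9.734e-01  2.290e-01 -2.000e-04]
 [-1.000e-04 -4.000e-04 -1.000e+00]] 0.010488864139966894 19.975703488198633
wrist 1769 depth z [15.7 25.5 34.1]
root in tool 1631 ((-0.38630104064941406, -0.9726676940917969), (39.37575149536133, 27.775428771972656), 6.873250961303711)
321 260
scene 343 depth z [14.6 26.4 35.4]
root in tool 298 ((-2.189178466796875, -3.019871711730957), (41.558563232421875, 26.738739013671875), 6.649247646331787)
274 285
```

View pics/r1.png

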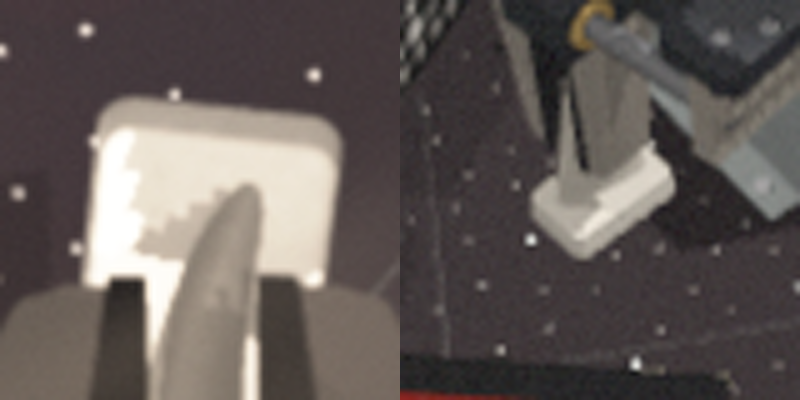

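The view shows the root cleanly held. On the left (wrist) its top face is at (210,200) in the crop, and on the right (scene) it is level. It turned about 5° in the grip. I correct that while moving above the window.

Emit:
step_arm(targets=[[0, 0, 0, 0, 0, 0.086, 0], [-0.0357, 0.0145, 0, 0, 0, 0, 0], [-0.0357, 0.0145, 0, 0, 0, 0, 0], [-0.0357, 0.0145, 0, 0, 0, 0, 0], [-0.0357, 0.0145, 0, 0, 0, 0, 0], [-0.0357, 0.0145, 0, 0, 0, 0, 0], [-0.0357, 0.0145, 0, 0, 0, 0, 0], [0, 0, 0.03, 0, 0, 0, 0], [0, 0, 0.03, 0, 0, 0, 0], [0, 0, 0.02, 0, 0, 0, 0]])

```text
clock: 14.42
tcp_pos: [0.5852, 0.1025, 0.1671]
eef_rot: [[-0.141, 0.99, -0.002], [0.99, 0.141, -0.0], [-0.0, -0.002, -1.0]]
wrist_force: [-0.7, -0.2, -0.9]
opening: 0.0107
grip_force: 20.0
```

Emit:
step_arm(targets=[[0, 0, 0, 0, 0, 0, 0], [0, 0, 0, 0, 0, 0, 0], [0, 0, 0, 0, 0, 0, 0]])

```text
clock: 14.67
tcp_pos: [0.5867, 0.104, 0.1707]
eef_rot: [[-0.142, 0.99, 0.001], [0.99, 0.142, 0.0], [0.0, 0.001, -1.0]]
wrist_force: [0.7, 0.6, 0.0]
opening: 0.0105
grip_force: 20.0
```

```bash
cat > q.py <<'E'
from h import *
s=manip.get_state();p=s["tcp_pos"];R=s["eef_rot"];print(s["clock"],p,R.round(4),s["opening"],s["grip_force"])
im,d,c=grab("wrist");cv2.imwrite("pics/q.png",im[...,::-1])
P=cloud(im,d,c);Q=(P-p)@R;hsv=cv2.cvtColor(im,cv2.COLOR_RGB2HSV)
k=(d>0)&(np.hypot(Q[...,0],Q[...,1])<.04)&(Q[...,2]>.021)&(Q[...,2]<.039)
r=cv2.minAreaRect((P[k][:,:2]*1000).astype(np.float32));print("root world",k.sum(),r)
f=k&(Q[...,2]>.022)&(Q[...,2]<.029)&(Q[...,0]<.016);A=np.c_[Q[f][:,:2],np.ones(f.sum())];print("top plane slopes",np.linalg.lstsq(A,Q[f][:,2],rcond=None)[0])
y=(hsv[...,0]>13)&(hsv[...,0]<35)&(hsv[...,1]>110)&(np.hypot(P[...,0]-.585,P[...,1]-.102)<.045)&(P[...,2]>.09)&(P[...,2]<.12)
v,u=np.nonzero(y);o=onplane(u,v,.11,c);print("lip",len(u),cv2.minAreaRect((o[:,:2]*1000).astype(np.float32)))
m=(P[...,2]>.097)&(P[...,2]<.108)&(np.hypot(P[...,0]-.62,P[...,1]-.102)<.11);print("roof",cv2.minAreaRect((P[m][:,:2]*1000).astype(np.float32)))
m=(P[...,2]>.111)&(P[...,2]<.122)&(np.hypot(P[...,0]-.655,P[...,1]-.1035)<.055)
if m.sum()>50: print("shoulder",m.sum(),cv2.minAreaRect((P[m][:,:2]*1000).astype(np.float32)))
E
python3 q.py
```

```text
14.6667 [0.58668485 0.10395562 0.1707426 ] [[-1.421e-01  9.899e-01  1.400e-03]
 [ 9.899e-01  1.421e-01  3.000e-04]
 [ 1.000e-04  1.400e-03 -1.000e+00]] 0.010506072727815298 19.976449181431235
root world 1661 ((585.8427734375, 102.83743286132812), (27.787738800048828, 40.24781036376953), 2.241168260574341)
top plane slopes [ 0.00246138 -0.0027882   0.02533782]
lip 1438 ((585.0652465820312, 109.34828186035156), (42.03466796875, 42.0872802734375), 1.7248587608337402)
roof ((620.8605346679688, 102.57850646972656), (150.92236328125, 119.81646728515625), 1.6021184921264648)
shoulder 2668 ((653.955078125, 106.74178314208984), (26.79486083984375, 75.21476745605469), 1.468490481376648)
```

View pics/q.png

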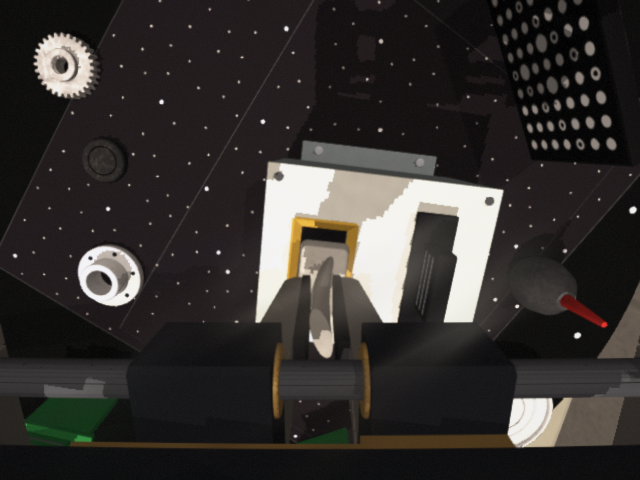

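The wrist view shows the root at (323,255) centred over the yellow window at (322,250), and it is upright. I descend slowly.

Emit:
step_arm(targets=[[0, -0.0003, 0.01, 0, 0, 0.01, 0], [0, 0, 0.01, 0, 0, 0, 0], [0, 0, 0.006, 0, 0, 0, 0], [0, 0, 0.004, 0, 0, 0, 0], [0, 0, 0.004, 0, 0, 0, 0], [0, 0, 0.004, 0, 0, 0, 0], [0, 0, 0, 0, 0, 0, 0], [0, 0, 0, 0, 0, 0, 0]])

```text
clock: 15.38
tcp_pos: [0.5859, 0.1038, 0.1311]
eef_rot: [[-0.131, 0.991, 0.0], [0.991, 0.131, 0.0], [0.0, 0.0, -1.0]]
wrist_force: [1.7, 1.3, -2.1]
opening: 0.0102
grip_force: 20.0
```

Emit:
step_arm(targets=[[0, 0, 0.004, 0, 0, 0, 0], [0, 0, 0.004, 0, 0, 0, 0], [0, 0, 0.004, 0, 0, 0, 0], [0, 0, 0.002, 0, 0, 0, 0], [0, 0, 0, 0, 0, 0, 0], [0, 0, 0, 0, 0, 0, 0], [0, 0, 0, 0, 0, 0, 0], [0, 0, 0, 0, 0, 0, 0]])

```text
clock: 16.05
tcp_pos: [0.5856, 0.1036, 0.1176]
eef_rot: [[-0.131, 0.991, 0.0], [0.991, 0.131, 0.0], [0.0, 0.0, -1.0]]
wrist_force: [0.6, 0.3, 0.0]
opening: 0.0103
grip_force: 20.0
```

```bash
python3 - <<'E'
from h import *
for i in range(2):
    im,d,c=grab("scene" if i else "wrist");s=manip.get_state();print(s["clock"],s["tcp_pos"],s["wrist_force"],s["torque"],s["opening"],s["grip_force"])
    if not i: a=im[180:380,200:480]
b=im[180:300,250:410]
cv2.imwrite("pics/fin.png",np.hstack([cv2.resize(a,(400,300)),cv2.resize(b,(400,300))])[...,::-1])
E
```

```text
16.1 [0.58562626 0.10366    0.11762009] [-0.22654388 -0.39095385 -1.21019243] [-0.0285492  -0.07848885 -0.05154909] 0.010213444496536012 19.988387944176793
16.15 [0.58565381 0.10366373 0.11765817] [ 0.40281231  0.12306399 -1.32710778] [-0.06411937 -0.06223834 -0.00503416] 0.010381629847928705 19.98842460103333
```

View pics/fin.png

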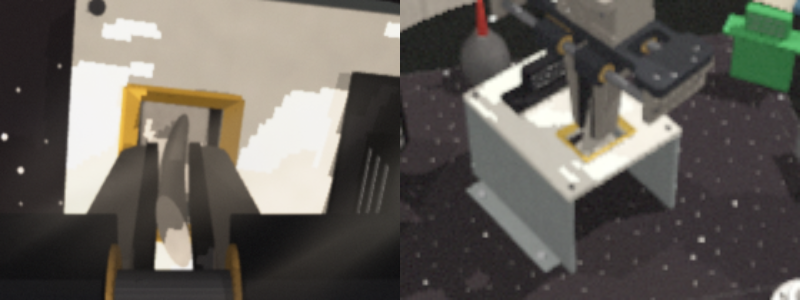

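The view shows the root below the roof inside the window at (180,125), the fingers above the lip, and the filter home at the right. Wrist forces are about zero, so I'm handing in.

```bash
python3 -c "
from station import manip
print(manip.job_done())"
```

```text
the job is handed in; nothing more can be done
None
```

I handed the job in at about 16 s of the 61 s limit: the filter measured fully home in the slot and let go, and the blade is held upright in the window with its root below the roof and no measurable contact force; the hand-in returned no verdict.

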